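# Fit the ring stack on a shaker drive's eccentric stud

### The arm

A 6-joint arm with a two-finger parallel gripper is mounted at the origin on a cart in front of the work surface, level with it; the furniture and walls round the work are solid. World frame = base frame: x ahead of the robot, y to its left, z up, the work surface at z = 0. Lengths are in m, angles in rad, forces in N, time in s.
With the tool pointing down it reaches from about 0.35 to 0.95 m from the base axis. Payload 17.4 kg.
Tool frame: the origin (TCP) lies between the finger pads; the fingertips stand r.finger_overhang ahead of it and the grasp point (between the pads) lies 11 mm behind it (r.finger_overhang is the distance from the TCP to the fingertips, in m); z points along the fingers, y is the line along which they close (so a half turn about z gives the same grasp; the last joint's range is limited). The gripper opens to 93 mm and grips with 3 to 60 N. Pads are 15 mm wide; open, the fingers measure 128 mm over their backs; the gripper's body (75 mm by 188 mm) begins 65 mm behind the grasp point.
Start: joints at [-1.298, 0.116, 1.442, -0, 1.584, -0.038], TCP at [0.206, -0.643, 0.227] pointing down, gripper open.
Joint ranges: [-2.83, 2.83], [-0.83, 2.19], [0.07, 2.5], [-1.14, 4.28], [0.01, 3], [-2.97, 2.97]. Speed limits (rad/s): [1.89, 1.89, 2.22, 3.14, 3.14, 3.14].

### API

Orientations are given as a unit quaternion [w, x, y, z].
In Python, from bench import r, eyes, spotter gives the robot as it stands.
- The arm moves only by the tool drive_tool, never from a script. Its argument "plan" is a list of rows, each a list of 5 numbers: the shift along the world's x, y, z as a fraction of full scale, then the turn about the world's z as a fraction of full scale, then the opening, from 0 (shut) to 1 (fully open). In form: [[dx, dy, dz, twist, grip], ...]. A call has 1 to 10 rows; each row shifts and turns the commanded pose from where the row before left it; what a row does not reach is not made up. Full scale, the value 1, is 25 mm for a shift and 6 degrees for a turn. A row lasts 1/8 s, in which the tool goes at most 62.5 mm and 10.7 degrees, less where a joint would pass 70% of its speed; a pose out of reach is approached as far as the arm can. A call with a number of a shift or a turn outside -1 to 1 is refused whole. A call with a gripper value outside its range is refused whole. The fingers move at their own pace and stop on an object; the grip force is fixed at half the most. Time passes only in rows, so rows that do not move let the fingers close. It gives the time, the measured TCP pose, the force, the opening and the grip force at its end, in the units of the state.
- r.get_state(): the state, without advancing time (a new reading comes with each control period).
- eyes.get_image(name): name is "scene" or "top" or "wrist"; returns the picture (480x640x3 uint8, red, green, blue); there is no depth.
- eyes.camera_model(name): a dict with "camera_matrix" (3x3 intrinsics, pixels), "rvec" (rotation vector, rad) and "tvec" (3), from world to camera coordinates, as OpenCV has them; the wrist camera has in their place "tool_from_camera" (4x4, takes a point from camera to tool coordinates, whose origin is the TCP and whose axes are the flange's). Camera axes: x right, y down, z forward; pixel columns grow to the right and rows downward; lengths in m; the calibration is good to about 2 mm. A picture is of the moment at which its call begins: read the wrist's pose just before it. camera_model takes no time and is no camera call.
- r.hand_in(): hands the job in; it is judged then, once.
Trained networks look in the newest picture that a camera, given by its name, has taken for a name from the list of things; names that differ only in an ending like _2 or _b are one class to them, and where a whole thing is asked for, a point or a joint stands for the part that bears it (a point fixed in the world has none). Each returns a list of dicts, best first, with "p" (0 to 1); they miss things now and then, are a little off and sometimes report something else, mostly with a low value. They report only what shows in the picture. A call takes as long as a camera call.
- spotter.masks_of(camera, label): "region" (480x640 bool, what is visible of it) and "location" ([column, row] in pixels, amid what is visible of it).
The state is a dict: "time_s": time; "q": joint angles; "qvel": joint speeds; "tau": joint torques, N m; "tcp_pos": TCP position; "eef_rot": TCP orientation; "force": force on the tool from outside, world axes, zero at the start; "moment": the same for the moment, N m; "grip_width": opening from 0.0 (shut) to 1.0 (fully open); "grip_force": force on a finger pad.
Only numpy, scipy, OpenCV 4.12 (cv2) and the standard library are available. Lean on these libraries where they do the work, as an engineer would, in place of code of your own. Each camera call takes 0.05 s, during which the arm holds its last target. There are 200 camera calls.

### The job

Rebuild the idler stack on the upright stud of the small blue shaker drive: thread on the aluminium spacer first, then the brass washer, then the orange flanged bushing with its flange down, each slid fully home and lying flat on the part below, and let go of them. Feel your way on gently, keeping the push on the drive below 25 N, and leave the other things on the bench where they are.

Things in the scene. Friction and masses are not known exactly. Their poses are not given: they have to be found in the camera images.
- drive: Shaker drive fixed to the bench: grey base plate 100 x 100 x 10 mm, low blue round housing (80 mm wide), on it a steel adjuster disc 62 mm wide, top at z 47 mm, with a round dark seat and an upright stud. Origin: centre of its underside, on the bench, on the disc's axis; z up. Seat and stud stand 7 mm OFF this axis, in a direction that differs each time and is NOT reported.
- drive_seat (a point): Point on the drive's axis at the height of the seat's flat top, 52 mm above the drive's origin. The seat is 36 mm wide, centred on the stud, so 7 mm off this point. Disc, seat and stud ride on a vertical spring: they start to sink at about 3 N of push, have sunk 8 mm at about 15 N, then stop hard; they spring back when let go.
- drive_tip (a point): Point on the drive's axis at the height of the stud's tip, 120 mm above the drive's origin. The stud is 12 mm thick, tapering over its last 4 mm to 7 mm; its centre is 7 mm to one side of this point. Find the side by eye (a red dot on the disc, 20 mm from the axis, is exactly opposite) or by feel; it is unrelated to the drive's yaw and stays the same throughout.
- spacer: Plain aluminium tube, outer diameter 30 mm, bore 14 mm, 24 mm tall, standing upright. Origin: centre of its underside; z along the bore. Goes on first; fully home, its origin is 52 mm above the drive's origin.
- washer: Thick brass washer, outer diameter 44 mm, bore 14 mm, 8 mm thick, lying flat. Origin: centre of its underside; z along the bore. Goes on second; fully home, its origin is 76 mm above the drive's origin.
- bushing: Orange plastic flanged bushing standing on its flange: flange diameter 40 mm and 6 mm thick, above it a sleeve of diameter 28 mm, total height 24 mm, bore 14 mm throughout. Origin: centre of the flange's underside; z along the bore. Goes on last, flange down; fully home, its origin is 84 mm above the drive's origin.
- amber_bottle: closed amber glass bottle with black cap, 52 mm wide, 98 mm tall; a bystander; origin at the centre of its underside
- erlenmeyer: conical glass flask, 61 mm wide, 107 mm tall; a bystander; origin at the centre of its underside
- screwdriver: screwdriver with yellow handle, 186 mm long, lying; a bystander; origin at the centre of its underside
- vial_white: small glass vial with white cap, 21 mm wide, 47 mm tall; a bystander; origin at the centre of its underside
- vial_black: small glass vial with black cap, 21 mm wide, 47 mm tall; a bystander; origin at the centre of its underside

How it is judged:
On the way, in this order (a step that is already met when the one before it is completed fails the run):
1. the spacer is on the stud, down on the seat (z of spacer in the frame of drive between 0.044 and 0.055 m and horizontal distance between spacer and drive below 0.011 m and angle between spacer's own z axis and vertical below 0.1 rad), for 0.2 s.
2. the washer is on the stud, down on the spacer (all of step 1 and z of washer in the frame of drive between 0.068 and 0.079 m and horizontal distance between washer and drive below 0.011 m and angle between washer's own z axis and vertical below 0.1 rad), for 0.2 s.
3. the bushing is on the stud, flange down on the washer (all of step 2 and z of bushing in the frame of drive between 0.076 and 0.087 m and horizontal distance between bushing and drive below 0.011 m and angle between bushing's own z axis and vertical below 0.1 rad), for 0.2 s.
At the end, for the whole second after the job is handed in: Spacer, washer and bushing are on the stud in this order from below, each fully home (origins 52, 76 and 84 mm above the drive's origin, within 3 mm), flat within 0.1 rad, within 11 mm of the drive's axis, released and at rest (z of spacer in the frame of drive between 0.049 and 0.055 m and horizontal distance between each of spacer, washer, bushing and drive below 0.011 m and angle between each of spacer, washer, bushing's own z axis and vertical below 0.1 rad and z of washer in the frame of drive between 0.073 and 0.079 m and z of bushing in the frame of drive between 0.081 and 0.087 m and linear speed of each of spacer, washer, bushing below 0.02 m/s); the robot touches nothing.
It fails at once if the drive (with its stud) is pushed with more than 25 N, by a ring or by the robot (contact force between drive and anything else above 25 N).
It fails at once if another thing on the bench is shifted by more than 30 mm (distance of any of amber_bottle, erlenmeyer, screwdriver, vial_white, vial_black from where it was at the start of the episode above 0.03 m).
It also fails if it takes over 72 s, if anything falls off the work surface, if the arm or the gripper's body presses on something with over 40 N, if the wrist force passes 120 N, or if a joint passes its speed limit or range.

## Working session

There is one attempt and no reset: what is moved stays moved. The work goes in short steps, Python scripts to look and compute and a tool call to move; the robot and the scene stay as the last step left them, time stands still between calls to the robot, and variables do not carry over. Pictures are saved under pics/ and viewed, at most 13 in all, crops included, and the job is handed in when it is done.

Besides the shell and the picture viewer there is one more tool, called by a JSON object that holds its "op" and its "data". drive_tool: Moves the arm, as the interface text tells. Its arguments: {"type":"object","properties":{"plan":{"type":"array","items":{"type":"array","items":{"type":"number"}}}},"required":["plan"]}

```bash
mkdir -p pics; ls
cat > h.py <<'E'
import numpy as np, cv2
from bench import r, eyes, spotter
from scipy.spatial.transform import Rotation as R
def cam(name):
    m=eyes.camera_model(name); K=np.array(m["camera_matrix"])
    if name=="wrist":
        s=r.get_state(); q=s["eef_rot"]; T=np.eye(4); T[:3,:3]=R.from_quat([q[1],q[2],q[3],q[0]]).as_matrix(); T[:3,3]=s["tcp_pos"]
        M=np.linalg.inv(T@np.array(m["tool_from_camera"])); return K,M[:3,:3],M[:3,3]
    return K,cv2.Rodrigues(np.array(m["rvec"],float))[0],np.array(m["tvec"],float).ravel()
def toworld(c,px,z):
    K,Rm,t=c; d=Rm.T@np.linalg.inv(K)@np.array([px[0],px[1],1.]); o=-Rm.T@t
    return o+d*(z-o[2])/d[2]
def topix(c,p):
    K,Rm,t=c; u=K@(Rm@np.asarray(p,float)+t); return u[:2]/u[2]
def save(img,n): cv2.imwrite("pics/"+n,np.ascontiguousarray(img[:,:,::-1]))
E
python3 - <<'E'
from h import *
print(r.get_state(), r.finger_overhang)
for n in ["top","scene"]:
    c=cam(n); save(eyes.get_image(n),n+"0.png"); print(n,"cam pos",-c[1].T@c[2])
    for l,z in [("drive",.02),("spacer",.012),("washer",.004),("bushing",.012),("amber_bottle",.05),("erlenmeyer",.03),("screwdriver",.01),("vial_white",.02),("vial_black",.02)]:
        for d in spotter.masks_of(n,l)[:2]:
            print(n,l,round(d["p"],2),np.round(d["location"]),d["region"].sum(),toworld(c,d["location"],z).round(3))
E
```

```text
pics
{'time_s': 0.0, 'q': array([-1.29779568e+00,  1.16512270e-01,  1.44228303e+00, -2.99294331e-07,
        1.58398921e+00, -3.77931867e-02]), 'qvel': array([-0.00118281, -0.00120667, -0.00128559, -0.00209735, -0.0005945 ,
       -0.00025425]), 'tau': array([-2.62979549e-03, -7.21271467e+01, -6.22607303e+01,  7.78445229e-02,
        2.39147712e-02, -1.68945840e-04]), 'tcp_pos': array([ 0.20636743, -0.64247294,  0.22587642]), 'eef_rot': array([-5.91794790e-04,  9.87950002e-01,  1.54772218e-01, -7.00705950e-05]), 'force': array([0.49476963, 0.12183928, 0.37378102]), 'moment': array([-0.00287162, -0.04458673, -0.01373641]), 'grip_force': 0.0, 'grip_width': 1.0035220273877157} 0.008
top cam pos [ 0.36476787 -0.11248679  1.73832748]
top drive 0.88 [313. 239.] 1284 [ 0.605 -0.106  0.02 ]
top spacer 0.42 [363. 285.] 96 [ 0.474 -0.243  0.012]
top washer 0.49 [374. 242.] 159 [ 0.594 -0.277  0.004]
top amber_bottle 0.71 [223. 198.] 360 [0.725 0.143 0.05 ]
top erlenmeyer 0.86 [189. 190.] 397 [0.755 0.243 0.03 ]
top screwdriver 0.74 [388. 297.] 279 [ 0.438 -0.31   0.01 ]
top vial_white 0.61 [411. 221.] 56 [ 0.651 -0.385  0.02 ]
top vial_black 0.64 [364. 285.] 82 [ 0.473 -0.245  0.02 ]
scene cam pos [0.17279605 0.67912891 0.48149555]
scene drive 0.6 [314. 281.] 1497 [ 0.609 -0.081  0.02 ]
scene spacer 0.54 [396. 274.] 163 [ 0.465 -0.21   0.012]
scene washer 0.42 [360. 256.] 123 [ 0.586 -0.28   0.004]
scene bushing 0.55 [391. 249.] 131 [ 0.526 -0.339  0.012]
scene amber_bottle 0.74 [197. 308.] 1387 [0.718 0.16  0.05 ]
scene erlenmeyer 0.76 [142. 336.] 1565 [0.763 0.249 0.03 ]
scene erlenmeyer 0.59 [197. 309.] 1384 [0.743 0.136 0.03 ]
scene screwdriver 0.72 [420. 259.] 352 [ 0.442 -0.32   0.01 ]
scene vial_white 0.58 [355. 230.] 109 [ 0.658 -0.405  0.02 ]
scene vial_black 0.67 [376. 230.] 95 [ 0.605 -0.432  0.02 ]
scene vial_black 0.33 [318. 282.] 1452 [ 0.6   -0.083  0.02 ]
```

```bash
python3 -c "
import cv2
a=cv2.imread('pics/top0.png')[180:340,250:450]; cv2.imwrite('pics/top0c.png',cv2.resize(a,(750,600),interpolation=cv2.INTER_CUBIC))
b=cv2.imread('pics/scene0.png')[190:340,230:430]; cv2.imwrite('pics/scene0c.png',cv2.resize(b,(800,600),interpolation=cv2.INTER_CUBIC))"
```

```text
(no output)
```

View pics/top0c.png

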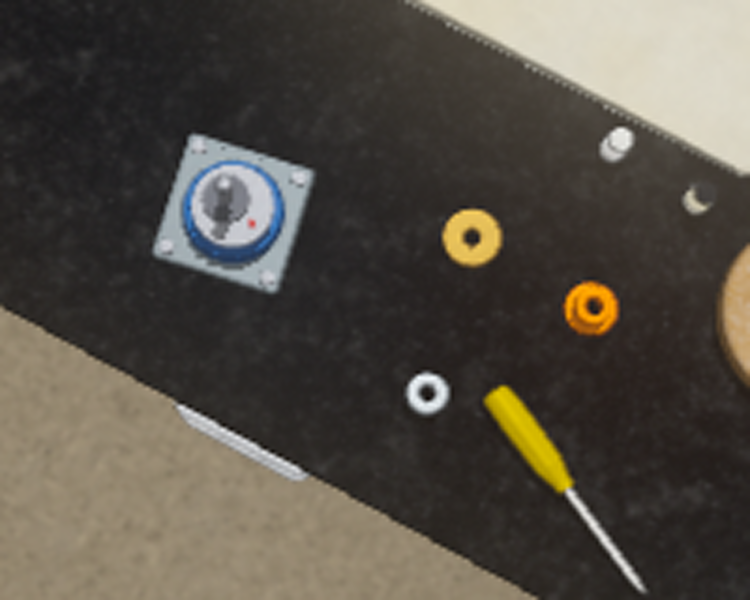

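View pics/scene0c.png

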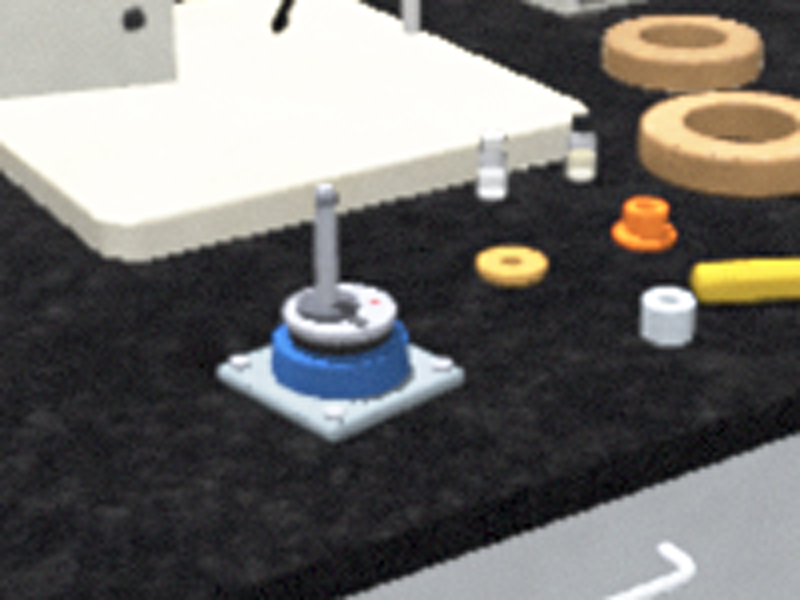

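The top crop (3.75x, offset 250,180) shows the spacer at (428,394), washer at (472,237), bushing flange around (591,308), seat at (225,197), stud tip near (224,183) and red dot at (252,223). The scene crop agrees with this and shows the stud leaning to the side opposite the dot.

Run:
```python
from h import *
c=cam("top")
f=lambda u,v,z: toworld(c,(250+(u+.5)/3.75-.5,180+(v+.5)/3.75-.5),z).round(4)[:2]
print("spacer",f(428,394,.024),"washer",f(472,237,.008),"bush bore",f(595,306,.024))
print("plate corners",np.mean([f(*p,.01) for p in [(193,135),(314,172),(275,292),(155,255)]],0))
print("seat",f(225,197,.052),"dot",f(252,223,.047),"tip",f(224,182,.12),"disc",f(236,211,.047))
for n,a,z in [("sd",(500,390),.015),("sd2",(642,590),.01),("vw",(615,150),.0),("vb",(695,205),0)]: print(n,f(*a,z))
m=eyes.camera_model("wrist"); print(np.array(m["tool_from_camera"]).round(3), np.array(m["camera_matrix"])[0,0])
c=cam("wrist"); print(toworld(c,(320,240),0))
```

```text
spacer [ 0.4728 -0.2431] washer [ 0.5919 -0.2823] bush bore [ 0.5351 -0.3707]
plate corners [ 0.614825 -0.102425]
seat [ 0.6211 -0.0962] dot [ 0.6018 -0.1156] tip [ 0.6216 -0.0964] disc [ 0.6111 -0.104 ]
sd [ 0.4749 -0.2978]
sd2 [ 0.3239 -0.3975]
vw [ 0.6571 -0.3954]
vb [ 0.6128 -0.4544]
[[ 0.    -0.959 -0.284  0.08 ]
 [ 1.     0.001 -0.001  0.   ]
 [ 0.001 -0.284  0.959 -0.159]
 [ 0.     0.     0.     1.   ]] 353.4430563559631
[ 0.17594662 -0.66284866  0.        ]
```

{"op": "drive_tool", "data": {"plan": [[0.67,1,0,1,1],[0.67,1,0,1,1],[0.67,1,0,1,1],[0.67,1,0,1,1],[0.67,1,0,1,1],[0.67,1,-0.2,0,0.7],[0.67,1,-0.2,0,0.6],[0.67,1,-0.2,0,0.6],[0.67,1,-0.2,0,0.6],[0.67,1,-0.2,0,0.6]]}}

```text
time_s: 2.25
tcp_pos: [0.3744, -0.3918, 0.2016]
eef_rot: [0.0, 0.914, 0.405, 0.0]
force: [0.7, -0.8, -0.2]
grip_width: 0.604
grip_force: 0.0
```

{"op": "drive_tool", "data": {"plan": [[0.67,1,-0.2,0,0.6],[0.67,1,-0.2,0,0.6],[0.67,1,-0.2,0,0.6],[0.67,1,-0.2,0,0.6],[0.67,1,-0.2,0,0.6],[0.67,1,-0.2,0,0.6],[0,0,-0.4,0,0.6],[0,0,0,0,0.6]]}}

```text
time_s: 3.25
tcp_pos: [0.4739, -0.2428, 0.1608]
eef_rot: [-0.0, 0.914, 0.405, -0.0]
force: [-0.5, 0.5, -0.1]
grip_width: 0.601
grip_force: 0.0
```

```bash
cat >> h.py <<'E'
def find(img,lab,c,ztop,show=None):
    for d in spotter.masks_of("wrist",lab)[:2]:
        m=d["region"].astype(np.uint8); cn=max(cv2.findContours(m,0,2)[0],key=len)
        e=cv2.fitEllipse(cn) if len(cn)>5 else None
        print(lab,round(d["p"],2),np.round(d["location"]),int(m.sum()),"ell",e and np.round(e[0],1),"->",toworld(c,d["location"],ztop).round(4))
        if show is not None and e: cv2.ellipse(show,e,(255,0,255),1)
E
python3 - <<'E'
from h import *
s=r.get_state(); print(s["time_s"],s["tcp_pos"],s["eef_rot"],s["grip_width"],s["force"])
c=cam("wrist"); im=eyes.get_image("wrist"); sh=im.copy()
find(im,"spacer",c,.012,sh); find(im,"washer",c,.004,sh)
save(im,"w1.png")
E
```

```text
3.25 [ 0.47391012 -0.24281767  0.16080021] [-4.31424581e-04  9.14177173e-01  4.05314315e-01 -4.64702856e-04] 0.6009931935580181 [-0.46139749  0.47105496 -0.1225873 ]
spacer 0.69 [310. 228.] 1046 ell [313.1 224.9] -> [ 0.4729 -0.2429  0.012 ]
washer 0.91 [441. 158.] 1978 ell [443.8 165.7] -> [ 0.5984 -0.2748  0.004 ]
```

View pics/w1.png

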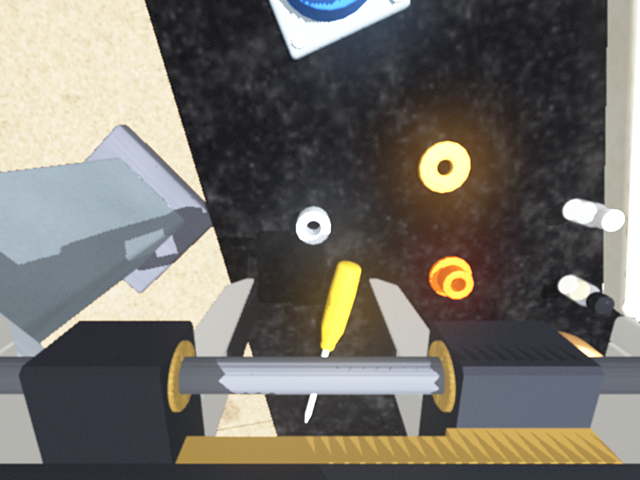

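The wrist view shows the spacer at (313,225), washer hole at (445,167), bushing bore at (457,284) and the screwdriver handle starting at row 262. The space beside the spacer is clear for the fingers.

Run:
```python
from h import *
c=cam("wrist")
print(toworld(c,(314.5,223.5),.024),toworld(c,(445,167),.008),toworld(c,(457,284),.024),toworld(c,(346,263),.02))
```

```text
[ 0.48072882 -0.24106398  0.024     ] [ 0.59615433 -0.28284775  0.008     ] [ 0.53873568 -0.37018264  0.024     ] [ 0.47653796 -0.28830854  0.02      ]
```

{"op": "drive_tool", "data": {"plan": [[0,0,-1,0,0.6],[0,0,-1,0,0.6],[0,0,-1,0,0.6],[0,0,-1,0,0.6],[0,0,-0.9,0,0.6],[0,0,0,0,0.6]]}}

```text
time_s: 4.15
tcp_pos: [0.4735, -0.2428, 0.0381]
eef_rot: [-0.001, 0.914, 0.405, -0.001]
force: [0.5, -0.6, -0.1]
grip_width: 0.601
grip_force: 0.0
```

Run:
```python
from h import *
c=cam("wrist"); im=eyes.get_image("wrist")
find(im,"spacer",c,.012)
s=im[160:460,170:470].copy()
for p in [(.473,-.243,.024),(.481,-.241,.024)]:
    u=topix(c,p); print(u); cv2.circle(s,(int(u[0]-170),int(u[1]-160)),2,(255,0,0) if p[0]<.475 else (0,255,0),-1)
save(cv2.resize(s,(600,600)),"w2.png")
```

```text
spacer 0.87 [311. 281.] 2709 ell [314.3 278.7] -> [ 0.474  -0.2425  0.012 ]
[309.79968819 291.61738142]
[318.46295237 279.71989838]
```

View pics/w2.png

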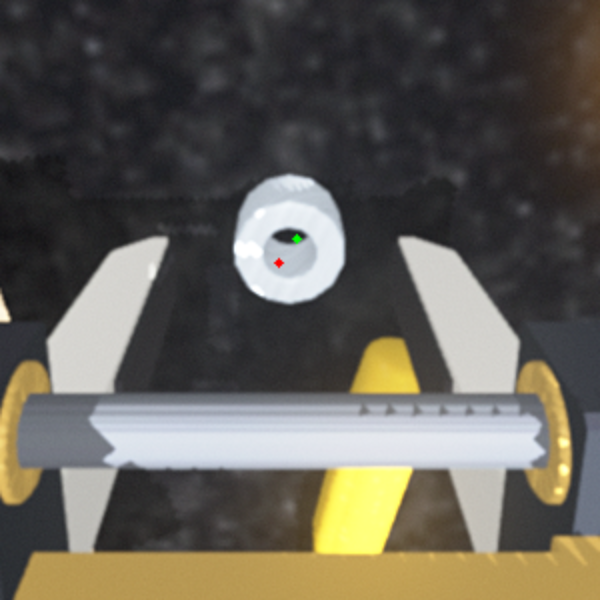

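The spacer's top centre is at (315,286), about 4 mm toward +x of the TCP. I'll correct for that, descend and grip.

{"op": "drive_tool", "data": {"plan": [[0.15,0,-0.5,0,0.6],[0,0,-0.52,0,0.6],[0,0,0,0,0.3],[0,0,0,0,0],[0,0,0,0,0],[0,0,0,0,0]]}}

```text
time_s: 5.0
tcp_pos: [0.4783, -0.2428, 0.014]
eef_rot: [0.0, 0.914, 0.405, 0.0]
force: [-0.3, 0.5, 1.5]
grip_width: 0.324
grip_force: 30.0
```

{"op": "drive_tool", "data": {"plan": [[0,0,0.6,0,0],[0,0,1,0,0],[0.5,0.5,1,0,0],[0.5,0.5,1,0,0],[0.5,0.5,1,0,0],[0.6,0.6,1,0,0],[0.6,0.6,0.6,0,0],[0.6,0.6,0,0,0],[0,0,0,0,0],[0,0,0,0,0]]}}

```text
time_s: 6.25
tcp_pos: [0.5603, -0.1601, 0.1675]
eef_rot: [-0.001, 0.914, 0.405, -0.001]
force: [-0.0, -0.6, 0.4]
grip_width: 0.32
grip_force: 30.0
```

Run:
```python
from h import *
s=r.get_state(); print(s["tcp_pos"],s["eef_rot"],s["force"],s["grip_width"])
c=cam("wrist"); im=eyes.get_image("wrist"); save(im,"w3.png")
for l,z in [("drive",.03),("drive_tip",.1)]:
    find(im,l,c,z)
print([topix(c,p).round(1) for p in [(.618,-.098,.12),(.618,-.098,.052),(.613,-.103,.047)]])
```

```text
[ 0.56027388 -0.16011513  0.16752533] [-5.08062040e-04  9.14171575e-01  4.05326496e-01 -7.10188428e-04] [-0.01148873 -0.55503746  0.3761441 ] 0.32014971809084963
drive 0.79 [315. 129.] 13848 ell [315.2 125.3] -> [ 0.619  -0.1003  0.03  ]
drive_tip 0.83 [315. 125.] 13855 ell [314.8 126.1] -> [ 0.6194 -0.0986  0.1   ]
drive_tip 0.34 [307. 308.] 3543 ell [311.5 304.4] -> [ 0.533  -0.1864  0.1   ]
[array([312.4, 125.2]), array([312.3, 127.4]), array([311.8, 137.3])]
```

View pics/w3.png

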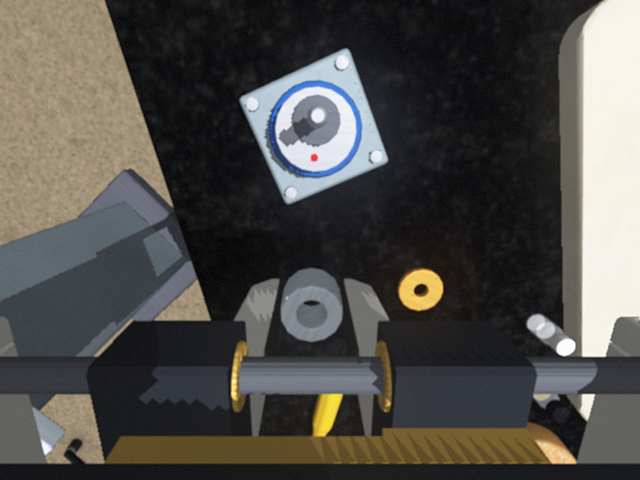

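The stud tip is at (318,116), seat at about (318,119), dot at (314,157) and disc at about (315,129). The held spacer's top face is around (312,307).

Run:
```python
from h import *
c=cam("wrist"); w=lambda u,v,z: toworld(c,(u,v),z)[:2].round(4)
print("tip",w(318,116,.12),"seat",w(318,119,.052),"dot",w(314,157.5,.047),"disc",w(315,129,.047),"plate",np.mean([w(*p,.01) for p in [(348,49),(387,158),(288,204),(240,98)]],0))
im=cv2.imread("pics/w3.png"); a=im[80:180,260:380]; b=im[260:350,260:368]
cv2.imwrite("pics/w3c.png",np.hstack([cv2.resize(a,(400,333)),cv2.resize(b,(400,333))]))
print("spacer",w(312,307,.1775), "tool",topix(c,[.5603,-.1601,.1775]))
```

```text
tip [ 0.6237 -0.097 ] seat [ 0.6253 -0.0969] dot [ 0.6043 -0.1157] disc [ 0.619  -0.1006] plate [ 0.61955 -0.1014 ]
spacer [ 0.5627 -0.1593] tool [309.47727856 311.24022591]
```

View pics/w3c.png

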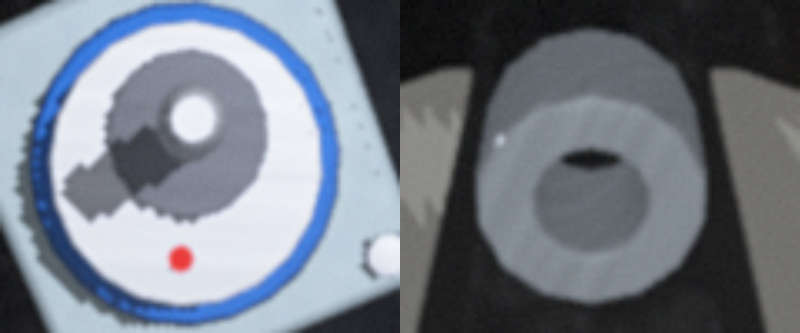

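{"op": "drive_tool", "data": {"plan": [[0.84,0.87,0,0,0],[0.84,0.87,0,0,0],[0.86,0.87,0,0,0],[0,0,-0.5,0,0],[0,0,-0.5,0,0],[0,0,0,0,0],[0,0,0,0,0]]}}

```text
time_s: 7.28
tcp_pos: [0.6239, -0.0955, 0.1439]
eef_rot: [0.0, 0.914, 0.405, 0.0]
force: [-0.1, 0.6, 0.1]
grip_width: 0.32
grip_force: 30.0
```

Run:
```python
from h import *
s=r.get_state(); print(s["tcp_pos"],s["force"])
im=eyes.get_image("wrist"); b=im[220:370,215:415]
im2=eyes.get_image("scene"); c=cam("scene"); p=s["tcp_pos"]
u=topix(c,[.6238,-.0965,.12]); print(u); x,y=int(u[0]),int(u[1]); a=im2[y-30:y+30,x-30:x+30]
save(np.hstack([cv2.resize(b,(533,400)),cv2.resize(a,(267,400))]),"w4.png")
```

```text
[ 0.62388239 -0.09547965  0.14391842] [-0.07695309  0.58171135  0.13115743]
[310.37245441 235.34210101]
```

View pics/w4.png

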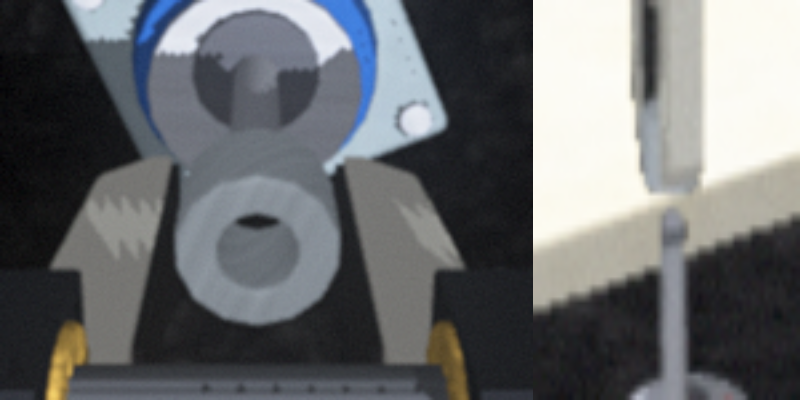

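Stud tip (312,248) and bore (312,314.5) line up left to right in the wrist view. In the scene view the spacer also sits over the stud. Next I'll check depth numerically.

Run:
```python
from h import *
c=cam("wrist"); t=toworld(c,(311.8,248.1),.12); s=toworld(c,(311.8,314.5),.154); print(t,s,t-s)
```

```text
[ 0.63865625 -0.0806517   0.12      ] [ 0.62401858 -0.09672265  0.154     ] [ 0.01463767  0.01607095 -0.034     ]
```

Run:
```python
from h import *
c=cam("wrist")
# stud base / seat centre seen at seat height
print(toworld(c,(311.8,248.1),.052),toworld(c,(215+256/2.665,220+76/2.667),.052), toworld(c,(311.8,314.5),.154))
```

```text
[ 0.62398138 -0.09701419  0.052     ] [ 0.62336354 -0.0968735   0.052     ] [ 0.62401858 -0.09672265  0.154     ]
```

Seat centre and bore agree within 1 mm, so I'll lower gently.

{"op": "drive_tool", "data": {"plan": [[0,0,-0.25,0,0],[0,0,-0.2,0,0],[0,0,-0.2,0,0],[0,0,0,0,0]]}}

```text
time_s: 7.88
tcp_pos: [0.624, -0.0948, 0.1268]
eef_rot: [-0.0, 0.914, 0.405, -0.0]
force: [0.4, 0.1, -0.2]
grip_width: 0.32
grip_force: 30.0
```

{"op": "drive_tool", "data": {"plan": [[0,0,-0.1,0,0],[0,0,-0.1,0,0],[0,0,-0.1,0,0],[0,0,0,0,0]]}}

```text
time_s: 8.38
tcp_pos: [0.6241, -0.0949, 0.1197]
eef_rot: [-0.0, 0.914, 0.405, -0.0]
force: [-0.4, 0.3, -0.7]
grip_width: 0.323
grip_force: 30.0
```

{"op": "drive_tool", "data": {"plan": [[0,0,-0.2,0,0],[0,0,-0.2,0,0],[0,0,-0.2,0,0],[0,0,-0.2,0,0],[0,0,-0.2,0,0],[0,0,0,0,0]]}}

```text
time_s: 9.12
tcp_pos: [0.624, -0.0949, 0.0944]
eef_rot: [-0.0, 0.914, 0.405, -0.0]
force: [-0.3, -0.7, -0.2]
grip_width: 0.316
grip_force: 30.0
```

{"op": "drive_tool", "data": {"plan": [[0,0,-0.2,0,0],[0,0,-0.2,0,0],[0,0,-0.2,0,0],[0,0,-0.1,0,0],[0,0,-0.08,0,0],[0,0,-0.06,0,0],[0,0,0,0,0],[0,0,0,0,0]]}}

```text
time_s: 10.12
tcp_pos: [0.6242, -0.0949, 0.074]
eef_rot: [0.0, 0.914, 0.405, 0.0]
force: [0.1, -0.8, -0.7]
grip_width: 0.317
grip_force: 30.0
```

{"op": "drive_tool", "data": {"plan": [[0,0,-0.1,0,0],[0,0,-0.1,0,0],[0,0,-0.06,0,0],[0,0,-0.04,0,0],[0,0,0,0,0]]}}

```text
time_s: 10.75
tcp_pos: [0.6242, -0.0949, 0.0663]
eef_rot: [-0.0, 0.914, 0.405, -0.0]
force: [0.1, -0.3, -0.1]
grip_width: 0.318
grip_force: 30.0
```

{"op": "drive_tool", "data": {"plan": [[0,0,-0.04,0,0],[0,0,0,0,0]]}}

```text
time_s: 11.0
tcp_pos: [0.6243, -0.0949, 0.0657]
eef_rot: [0.0, 0.914, 0.405, 0.0]
force: [-1.0, 1.1, 3.3]
grip_width: 0.318
grip_force: 30.0
```

Contact at 3.3 N, so the spacer is home. Now release, rise and go to the washer.

{"op": "drive_tool", "data": {"plan": [[0,0,0,0,0.65],[0,0,0,0,0.65],[0,0,0,0,0.65],[0,0,0.5,0,0.65],[0,0,1,0,0.65],[0,0,1,0,0.65],[0,0,1,0,0.65],[0,0,0.6,0,0.65],[-0.14,-0.5,0,0,0.65],[-0.14,-1,0,0,0.65]]}}

```text
time_s: 12.25
tcp_pos: [0.6167, -0.1329, 0.167]
eef_rot: [-0.0, 0.914, 0.406, -0.0]
force: [-0.3, -0.5, 0.0]
grip_width: 0.649
grip_force: 0.0
```

{"op": "drive_tool", "data": {"plan": [[-0.14,-1,0,0,0.65],[-0.14,-1,0,0,0.65],[-0.14,-1,-0.5,0,0.65],[-0.14,-1,-0.8,0,0.65],[-0.14,-1,-1,0,0.65],[-0.14,-0.94,-1,0,0.65],[0,0,-1,0,0.65],[0,0,0,0,0.65],[0,0,0,0,0.65]]}}

```text
time_s: 13.38
tcp_pos: [0.5962, -0.2811, 0.061]
eef_rot: [0.0, 0.914, 0.405, 0.0]
force: [0.4, -0.1, 0.3]
grip_width: 0.645
grip_force: 0.0
```

Run:
```python
from h import *
s=r.get_state(); print(s["time_s"],s["tcp_pos"],s["grip_width"])
c=cam("wrist"); im=eyes.get_image("wrist"); a=im[150:390,160:480]
find(im,"washer",c,.004)
d=spotter.masks_of("wrist","washer")[0]; cn=max(cv2.findContours(d["region"].astype(np.uint8),0,2)[0],key=len); e=cv2.fitEllipse(cn); print(e, toworld(c,e[0],.005))
eyes.get_image("scene"); cs=cam("scene")
b=eyes.get_image("scene")[225:285,280:350]
save(np.hstack([cv2.resize(a,(480,360)),cv2.resize(b,(300,360))]),"w5.png")
```

```text
13.375 [ 0.5961942  -0.28111312  0.06100041] 0.644774597714496
washer 0.78 [310. 251.] 3132 ell [310.1 264.1] -> [ 0.6011 -0.2748  0.004 ]
((310.14739990234375, 264.0589599609375), (64.5433120727539, 66.17172241210938), 109.59571075439453) [ 0.5957224  -0.28139352  0.005     ]
```

View pics/w5.png

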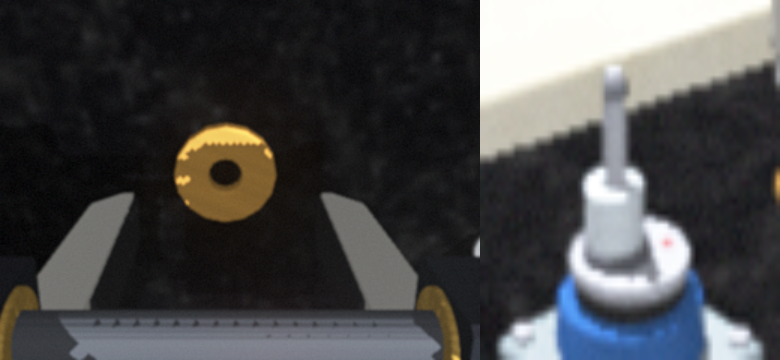

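The spacer is home on the seat. The washer is centred under the TCP at (310,264).

{"op": "drive_tool", "data": {"plan": [[0,0,-0.8,0,0.65],[0,0,-0.8,0,0.65],[0,0,-0.42,0,0.65],[0,0,0,0,0.5],[0,0,0,0,0],[0,0,0,0,0],[0,0,0,0,0]]}}

```text
time_s: 14.5
tcp_pos: [0.5961, -0.2809, 0.0097]
eef_rot: [-0.0, 0.914, 0.405, -0.0]
force: [-0.0, 0.4, -1.3]
grip_width: 0.456
grip_force: 30.0
```

{"op": "drive_tool", "data": {"plan": [[0,0,0.4,0,0],[0,0.3,0.9,0,0],[0.12,0.9,1,0,0],[0.2,1,1,0,0],[0.2,1,1,0,0],[0.2,1,1,0,0],[0.2,1,0.3,0,0],[0.2,1,0,0,0],[0,1,0,0,0],[0,0.2,0,0,0]]}}

```text
time_s: 15.75
tcp_pos: [0.6243, -0.0944, 0.1517]
eef_rot: [0.0, 0.914, 0.406, 0.001]
force: [0.8, -0.1, -1.2]
grip_width: 0.458
grip_force: 30.0
```

Run:
```python
from h import *
s=r.get_state(); print(s["time_s"],s["tcp_pos"],s["grip_width"])
c=cam("wrist"); im=eyes.get_image("wrist"); a=im[180:420,160:480]
b=eyes.get_image("scene")[205:265,280:350]
u=topix(c,[.6238,-.0965,.12]);v=topix(c,[s["tcp_pos"][0],s["tcp_pos"][1],s["tcp_pos"][2]-.002]);print(u,v)
save(np.hstack([cv2.resize(a,(480,360)),cv2.resize(b,(300,360))]),"w6.png")
```

```text
15.75 [ 0.62429733 -0.0944484   0.15173703] 0.45759929695590557
[311.95468143 280.89251646] [310.11145842 301.00749664]
```

View pics/w6.png

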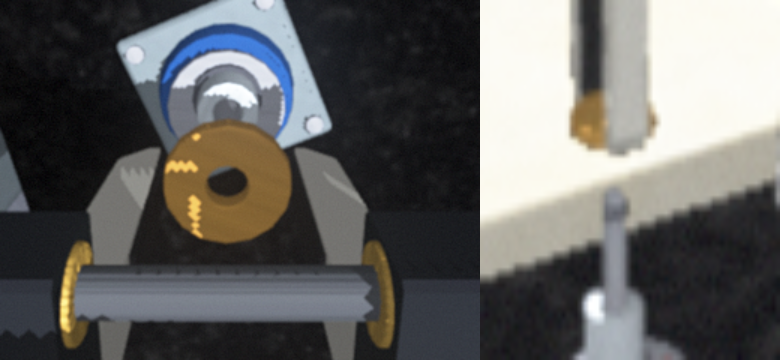

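Washer hole is at (311,301), with the ring flat in the grip. I'll apply a small correction (-0.75, -1.5 mm) and descend.

{"op": "drive_tool", "data": {"plan": [[-0.03,-0.06,-0.3,0,0],[0,0,-0.3,0,0],[0,0,-0.1,0,0],[0,0,-0.1,0,0],[0,0,-0.1,0,0],[0,0,0,0,0]]}}

```text
time_s: 16.6
tcp_pos: [0.6234, -0.0974, 0.1273]
eef_rot: [-0.0, 0.914, 0.405, -0.0]
force: [0.4, 0.1, -0.4]
grip_width: 0.455
grip_force: 30.0
```

{"op": "drive_tool", "data": {"plan": [[0,0,-0.08,0,0],[0,0,-0.08,0,0],[0,0,-0.08,0,0],[0,0,-0.08,0,0],[0,0,0,0,0]]}}

```text
time_s: 17.23
tcp_pos: [0.6234, -0.0972, 0.1192]
eef_rot: [-0.0, 0.914, 0.405, 0.0]
force: [1.8, 5.4, 2.2]
grip_width: 0.458
grip_force: 30.0
```

Side force of +5.4 N in y means I'm about 1.5 mm too far in -y. I'll back off that way.

{"op": "drive_tool", "data": {"plan": [[0.02,0.06,0,0,0],[0,0,0,0,0]]}}

```text
time_s: 17.48
tcp_pos: [0.6238, -0.0961, 0.1191]
eef_rot: [0.0, 0.914, 0.405, -0.0]
force: [0.3, 0.5, -1.0]
grip_width: 0.458
grip_force: 30.0
```

{"op": "drive_tool", "data": {"plan": [[0,0.02,-0.15,0,0],[0,0,-0.15,0,0],[0,0,-0.15,0,0],[0,0,-0.15,0,0],[0,0,0,0,0]]}}

```text
time_s: 18.1
tcp_pos: [0.6237, -0.0954, 0.1039]
eef_rot: [-0.0, 0.914, 0.405, -0.0]
force: [-0.2, -0.2, -1.4]
grip_width: 0.459
grip_force: 30.0
```

{"op": "drive_tool", "data": {"plan": [[0,0,-0.15,0,0],[0,0,-0.15,0,0],[0,0,-0.15,0,0],[0,0,-0.1,0,0],[0,0,0,0,0]]}}

```text
time_s: 18.73
tcp_pos: [0.6238, -0.0954, 0.0904]
eef_rot: [-0.0, 0.914, 0.405, -0.0]
force: [-0.7, 0.5, -0.0]
grip_width: 0.456
grip_force: 30.0
```

{"op": "drive_tool", "data": {"plan": [[0,0,-0.1,0,0],[0,0,-0.06,0,0],[0,0,-0.03,0,0],[0,0,0,0,0]]}}

```text
time_s: 19.23
tcp_pos: [0.6239, -0.0954, 0.0858]
eef_rot: [-0.0, 0.914, 0.405, -0.0]
force: [0.3, -0.1, -0.8]
grip_width: 0.457
grip_force: 30.0
```

{"op": "drive_tool", "data": {"plan": [[0,0,-0.03,0,0],[0,0,0,0,0]]}}

```text
time_s: 19.48
tcp_pos: [0.624, -0.0954, 0.0853]
eef_rot: [0.0, 0.914, 0.405, 0.0]
force: [-0.2, 0.6, 0.6]
grip_width: 0.459
grip_force: 30.0
```

{"op": "drive_tool", "data": {"plan": [[0,0,-0.03,0,0],[0,0,0,0,0]]}}

```text
time_s: 19.73
tcp_pos: [0.624, -0.0954, 0.0846]
eef_rot: [0.0, 0.914, 0.405, 0.0]
force: [-0.4, 0.0, 3.9]
grip_width: 0.456
grip_force: 30.0
```

Contact at 3.9 N. Release and go to the bushing.

{"op": "drive_tool", "data": {"plan": [[0,0,0,0,0.65],[0,0,0,0,0.65],[0,0,0,0,0.65],[0,0,0.4,0,0.65],[0,0,1,0,0.65],[0,0,1,0,0.65],[0,0,0.6,0,0.65],[-0.31,-0.8,0,0,0.65],[-0.31,-1,0,0,0.65],[-0.31,-1,0,0,0.65]]}}

```text
time_s: 20.98
tcp_pos: [0.5996, -0.1669, 0.1583]
eef_rot: [-0.0, 0.914, 0.405, -0.001]
force: [0.3, 0.2, -0.7]
grip_width: 0.648
grip_force: 0.0
```

{"op": "drive_tool", "data": {"plan": [[-0.31,-1,0,0,0.65],[-0.31,-1,0,0,0.65],[-0.31,-1,0,0,0.65],[-0.31,-1,0,0,0.65],[-0.31,-1,-0.5,0,0.65],[-0.31,-1,-1,0,0.65],[-0.31,-1,-1,0,0.65],[-0.31,-1,-1,0,0.65],[0,-0.2,0,0,0.65],[0,0,0,0,0.65]]}}

```text
time_s: 22.22
tcp_pos: [0.5385, -0.3708, 0.0722]
eef_rot: [-0.0, 0.914, 0.405, 0.0]
force: [0.1, 0.5, 1.0]
grip_width: 0.65
grip_force: 0.0
```

Run:
```python
from h import *
s=r.get_state(); print(s["time_s"],s["tcp_pos"],s["grip_width"])
c=cam("wrist"); im=eyes.get_image("wrist"); a=im[150:390,160:480]
find(im,"bushing",c,.008)
print(topix(c,[*s["tcp_pos"][:2],.024]))
b=eyes.get_image("scene")[225:285,280:350]
save(np.hstack([cv2.resize(a,(480,360)),cv2.resize(b,(300,360))]),"w7.png")
```

```text
22.225 [ 0.5384534  -0.3707732   0.07224381] 0.6497057387870925
bushing 0.9 [311. 254.] 2536 ell [309.9 255.3] -> [ 0.541  -0.3686  0.008 ]
[310.39170384 267.63072874]
```

View pics/w7.png

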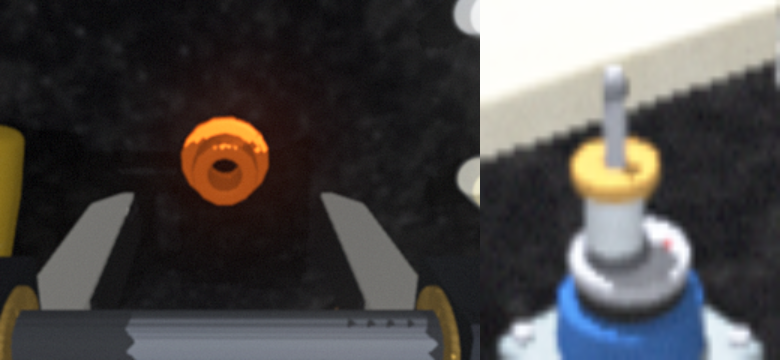

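The washer is seated on the spacer. The bushing bore at (310,266) is under the TCP. Descend to grip the sleeve.

{"op": "drive_tool", "data": {"plan": [[0,0,-0.8,0,0.65],[0,0,-0.8,0,0.65],[0,0,-0.52,0,0.65],[0,0,0,0,0.4],[0,0,0,0,0],[0,0,0,0,0],[0,0,0,0,0],[0,0,0,0,0]]}}

```text
time_s: 23.38
tcp_pos: [0.5389, -0.3706, 0.0195]
eef_rot: [0.0, 0.914, 0.405, 0.0]
force: [-0.6, -0.6, 3.8]
grip_width: 0.293
grip_force: 30.0
```

{"op": "drive_tool", "data": {"plan": [[0,0,0.4,0,0],[0,0,1,0,0],[0.31,0.6,1,0,0],[0.31,1,1,0,0],[0.31,1,1,0,0],[0.31,1,1,0,0],[0.31,1,0.1,0,0],[0.31,1,0,0,0],[0.31,1,0,0,0],[0.31,1,0,0,0]]}}

```text
time_s: 24.62
tcp_pos: [0.6008, -0.1796, 0.157]
eef_rot: [0.0, 0.914, 0.405, 0.0]
force: [0.2, 0.9, -0.3]
grip_width: 0.293
grip_force: 30.0
```

{"op": "drive_tool", "data": {"plan": [[0.31,1,0,0,0],[0.31,1,0,0,0],[0.31,1,0,0,0],[0,0.4,0,0,0],[0,0,0,0,0],[0,0,0,0,0]]}}

```text
time_s: 25.38
tcp_pos: [0.6237, -0.0962, 0.1565]
eef_rot: [0.0, 0.914, 0.405, -0.0]
force: [-0.7, -0.1, 0.1]
grip_width: 0.292
grip_force: 30.0
```

Run:
```python
from h import *
s=r.get_state(); print(s["time_s"],s["tcp_pos"],s["grip_width"])
c=cam("wrist"); im=eyes.get_image("wrist"); a=im[180:420,160:480]
b=eyes.get_image("scene")[205:265,280:350]
p=s["tcp_pos"]; print(topix(c,[p[0],p[1],p[2]+.0045]))
save(np.hstack([cv2.resize(a,(480,360)),cv2.resize(b,(300,360))]),"w8.png")
```

```text
25.375 [ 0.62373212 -0.09615922  0.15654053] 0.2918364117182566
[310.07522646 307.08680767]
```

View pics/w8.png

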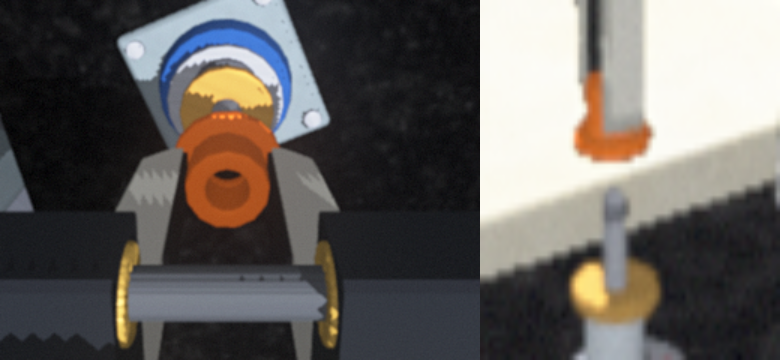

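Bushing bore is at (312,305), within 1 mm of the stud axis, and the washer below sits flat. Descending.

{"op": "drive_tool", "data": {"plan": [[-0.02,0,-0.25,0,0],[0,0,-0.2,0,0],[0,0,-0.1,0,0],[0,0,-0.1,0,0],[0,0,-0.08,0,0],[0,0,-0.08,0,0],[0,0,-0.08,0,0],[0,0,0,0,0]]}}

```text
time_s: 26.48
tcp_pos: [0.6234, -0.0954, 0.134]
eef_rot: [-0.0, 0.914, 0.405, -0.0]
force: [-0.6, 0.5, -0.4]
grip_width: 0.289
grip_force: 30.0
```

{"op": "drive_tool", "data": {"plan": [[0,0,-0.08,0,0],[0,0,-0.08,0,0],[0,0,-0.08,0,0],[0,0,0,0,0]]}}

```text
time_s: 26.98
tcp_pos: [0.6233, -0.0954, 0.1279]
eef_rot: [-0.0, 0.914, 0.405, -0.0]
force: [0.8, -0.5, 0.1]
grip_width: 0.29
grip_force: 30.0
```

{"op": "drive_tool", "data": {"plan": [[0,0,-0.15,0,0],[0,0,-0.15,0,0],[0,0,-0.15,0,0],[0,0,-0.15,0,0],[0,0,-0.1,0,0],[0,0,-0.08,0,0],[0,0,-0.04,0,0],[0,0,0,0,0]]}}

```text
time_s: 27.98
tcp_pos: [0.6234, -0.0954, 0.1077]
eef_rot: [-0.0, 0.914, 0.405, 0.0]
force: [0.4, 0.2, -0.2]
grip_width: 0.292
grip_force: 30.0
```

{"op": "drive_tool", "data": {"plan": [[0,0,-0.06,0,0],[0,0,-0.04,0,0],[0,0,0,0,0]]}}

```text
time_s: 28.35
tcp_pos: [0.6234, -0.0954, 0.105]
eef_rot: [-0.0, 0.914, 0.405, -0.0]
force: [-0.2, -0.2, -1.0]
grip_width: 0.29
grip_force: 30.0
```

{"op": "drive_tool", "data": {"plan": [[0,0,-0.04,0,0],[0,0,-0.03,0,0],[0,0,0,0,0]]}}

```text
time_s: 28.72
tcp_pos: [0.6235, -0.0954, 0.1035]
eef_rot: [0.0, 0.914, 0.405, 0.0]
force: [0.3, 1.1, 0.2]
grip_width: 0.298
grip_force: 30.0
```

{"op": "drive_tool", "data": {"plan": [[0,0,-0.04,0,0],[0,0,0,0,0]]}}

```text
time_s: 28.98
tcp_pos: [0.6235, -0.0954, 0.1026]
eef_rot: [0.0, 0.914, 0.405, 0.0]
force: [-0.8, 0.8, 3.5]
grip_width: 0.294
grip_force: 30.0
```

Contact at 3.5 N. Release, rise clear and inspect.

{"op": "drive_tool", "data": {"plan": [[0,0,0,0,0.65],[0,0,0,0,0.65],[0,0,0,0,0.65],[0,0,0.4,0,0.65],[0,0,1,0,0.65],[0,0,1,0,0.65],[0,0,1,0,0.65],[0,0,1,0,0.65],[0,0,0,0,0.65],[0,0,0,0,0.65]]}}

```text
time_s: 30.22
tcp_pos: [0.6232, -0.0954, 0.2118]
eef_rot: [-0.0, 0.914, 0.405, -0.0]
force: [0.4, -0.8, 0.9]
grip_width: 0.648
grip_force: 0.0
```

Run:
```python
from h import *
b=eyes.get_image("scene")[195:295,270:370]
save(cv2.resize(b,(600,600)),"s9.png"); print(r.get_state()["tcp_pos"])
```

```text
[ 0.62310547 -0.09535626  0.21138617]
```

View pics/s9.png

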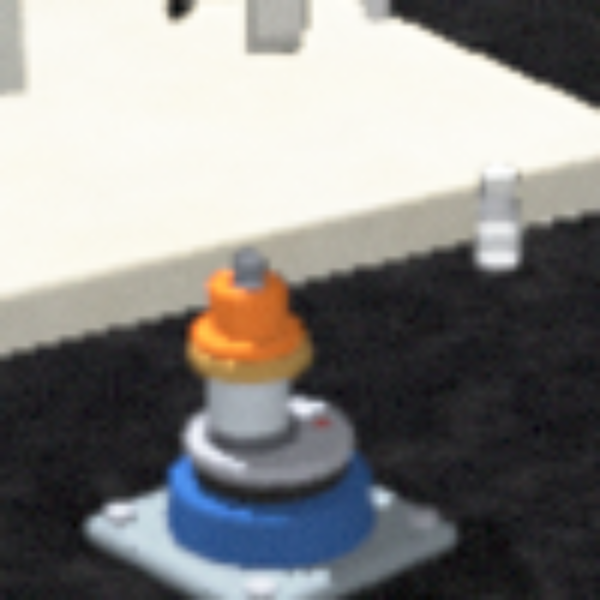

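The full stack is seated flat: spacer at (248,410), washer at (250,365), bushing at (250,310), with the stud tip showing above. The gripper is clear.

```bash
python3 -c "
from bench import r
print(r.hand_in())"
```

```text
the job is handed in; nothing more can be done
None
```

The spacer, washer and flanged bushing (flange down) are on the stud and released; the last picture shows each seated flat. I handed the job in at about 30 s without seeing a verdict, and the highest measured force component while threading was 5.4 N.

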